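# Park the rolling pin under its spring clips

### The arm

A 7-joint arm with a two-finger parallel gripper is mounted at the origin on a cart in front of the work surface, level with it; the furniture and walls round the work are solid. World frame = base frame: x ahead of the robot, y to its left, z up, the work surface at z = 0. Lengths are in m, angles in rad, forces in N, time in s.
With the tool pointing down it reaches from about 0.4 to 0.85 m from the base axis. Payload 10.4 kg.
Tool frame: the origin (TCP) lies at the very end of the fingers, on their centre line; the grasp point (between the pads) lies manip.grasp_offset behind it (manip.grasp_offset is the distance from the TCP to the grasp point, in m); z points along the fingers, x is the direction in which the jaws open and shut, and the axes are right-handed (so a half turn about z gives the same grasp; the last joint's range is limited). The gripper opens to 85 mm and grips with 20 to 120 N. Pads are 22 mm wide; open, the fingers measure 114 mm over their backs; the gripper's body (76 mm by 85 mm) begins 54 mm behind the grasp point. The pads swing forward as they close: fully open they stand 13 mm farther back than shut.
Start: joints at [-1.276, 0.332, -0.065, 1.46, 0.022, 1.35, -0.088], TCP at [0.195, 0.594, 0.231] pointing down, gripper open.
Joint ranges: [-2.6, 2.6], [-0.5, 2.12], [-1.47, 1.34], [0.16, 2.42], [-1.27, 4.41], [0.06, 2.06], [-2.6, 2.6]. Speed limits (rad/s): [2.22, 2.22, 2.79, 2.79, 3.14, 3.14, 3.14].

### API

Orientations are given as a unit quaternion [x, y, z, w].
In Python, from workcell import manip gives the robot as it stands.
- The arm moves only by the shell command python3 -m crank 'ROWS' [FORCE]. ROWS is JSON, a list that holds one entry, the list of rows, each a list of 7 numbers: the shift along the world's x, y, z in units of 60 mm (1.0 is 60 mm), then the turn, a rotation vector about the world's x, y, z in units of 5 degrees (1.0 is 5 degrees), then the finger opening in mm, from 0 to 85.4. A call has 1 to 8 rows; each row shifts and turns the commanded pose from where the row before left it; what a row does not reach is not made up. A row lasts 1/8 s, in which the tool goes at most 62.5 mm and 10.7 degrees, less where a joint would pass 70% of its speed; a pose out of reach is approached as far as the arm can. A call is refused whole if a number of a shift passes 1 or a number of a turn 1, either way. A call with a gripper value outside its range is refused whole. The fingers move at their own pace and stop on an object; FORCE is the grip in N (left out, the last holds). Time passes only in rows, so rows that do not move let the fingers close. It gives the time, the measured TCP pose, the force and the opening at its end, in the units of the state.
- manip.get_obs(): the state, without advancing time (a new reading comes with each control period).
- manip.camera(name): name is "scene" or "top"; returns (picture, depth): 420x560x3 uint8, blue, green, red; 420x560 float32, m along the optical axis (not along the pixel's ray), 0 where there is no reading.
- manip.get_calibration(name): a dict with "fx", "fy", "cx", "cy" (pixels), "rvec" (rotation vector, rad) and "tvec" (3), from world to camera coordinates, as OpenCV has them. Camera axes: x right, y down, z forward; pixel columns grow to the right and rows downward; lengths in m; the calibration is good to about 2 mm. A picture is of the moment at which its call begins. get_calibration takes no time and is no camera call.
- manip.hand_in(): hands the job in, once; it reports no verdict.
The state is a dict: "clock": time; "joint_pos": joint angles; "joint_velocities": joint speeds; "tau": joint torques, N m; "position": TCP position; "ee_rot": TCP orientation; "ft_force": force on the tool from outside, world axes, zero at the start; "torque": the same for the moment, N m; "grip_width": opening from 0.0 (shut) to 1.0 (fully open).
Only numpy, scipy, OpenCV 4.12 (cv2) and the standard library are available. Lean on these libraries where they do the work, as an engineer would, in place of code of your own. Each camera call takes 0.05 s, during which the arm holds its last target.

### The job

Roll the rolling pin along its board, by pushing it from behind with the fingers and without gripping or lifting it, squarely up to the end rest and on under both spring clips, until they have snapped over its handles and its barrel sits home against the back bar; then let go. Where the rest is fixed along the board varies, so feel for the clips and the bar, and never press on the pin with more than 20 N. Leave the honey jar and the sugar shaker where they stand.

Things in the scene. Friction and masses are not known exactly. Their poses are not given: they have to be found in the camera images.
- rolling_pin: pale wooden rolling pin, 0.3 to 0.6 kg, smooth (friction about 0.2), slight rolling resistance. Barrel 48 mm across, 140 mm long; at each end a one-piece handle 22 mm across, 40 mm long (220 over all). Origin on its axis at mid length; its y runs along the axis, x and z turn as it rolls. It lies across the board near the open end, a little askew.
- board: fixed wooden board 320 x 250 mm, 12 mm thick. Origin: centre of its underside; x is the rolling direction, from the open end (x = -160 mm) to the end rest; y along the pin, z up. A pin on it has its axis 36 mm above the origin. Rails along both sides, inner faces at y = +113 and -113 mm, 30 mm above the board's surface, guide the handle ends.
- rest_range (a point): point on the board's axes at x = +77.5 mm, 36 mm up: middle of the range in which the darker end rest may be fixed. The axis of a parked pin lies within 23 mm of it along the board's x; just where is not measured. The rest has a stiff back bar, 34 mm high, y = -75 to +75 mm, that the barrel meets when parked: the push then rises again, steeply. Behind the barrel all is open.
- left_clip (a joint): turn (rad) of the rest's bent wire clip at y = +87 mm, over the handle: 0 empty, about 0.11 at most as the handle passes under, 0.045 over a parked pin. The handles touch the clips 20 mm before the parked place; the push rises to 9-15 N in all, and falls to 0-3 N past the snap, about 4 mm short of parked. Let go before the snap, the pin rolls out; after it, it may stay just short of the bar.
- right_clip (a joint): the same for the clip at the board's y = -87 mm (both springs 1.8 N m/rad, 40 mm arm)
- honey_jar: the honey jar, 62 mm across, 86 mm high, beside the open end of the board; origin at the centre of its underside; must stay where it is
- sugar_shaker: the sugar shaker, 44 mm across, 90 mm high, beyond the far rail of the board; origin at the centre of its underside; must stay where it is

How it is judged:
On the way:
1. the pin, pushed by the fingers, lifts both clips (value of joint each of left_clip, right_clip above 0.05 rad and contact force between the fingers and rolling_pin above 0.5 N).
At the end, for the whole second after the job is handed in: The pin rests on the board parked under both clips, each clip snapped over its handle (clip angle 0.025 to 0.075 rad, which means within about 2 mm of the back bar), square to the board within 0.05 rad, at its normal height within 4 mm, within the rest's range along the board, at rest and released (value of joint left_clip between 0.025 and 0.075 rad and value of joint right_clip between 0.025 and 0.075 rad and linear speed of rolling_pin below 0.01 m/s and angular speed of rolling_pin below 0.3 rad/s and angle between the y axis of rolling_pin and the y axis of board, either way round below 0.05 rad and z of rolling_pin in the frame of board between 0.033 and 0.04 m and x of rolling_pin in the frame of board between 0.045 and 0.108 m); the robot touches nothing.
It fails at once if the fingers press on the pin with more than 20 N (contact force between the fingers and rolling_pin above 20 N).
It fails at once if the pin is lifted or hops more than 9 mm off the board (z of rolling_pin in the frame of board above 0.045 m).
It fails at once if honey jar is moved more than 15 mm (distance of honey_jar from where it was at the start of the episode above 0.015 m).
It fails at once if sugar shaker is moved more than 15 mm (distance of sugar_shaker from where it was at the start of the episode above 0.015 m).
It also fails if it takes over 48 s, if anything falls off the work surface, if the arm or the gripper's body presses on something with over 40 N, if the wrist force passes 120 N, or if a joint passes its speed limit or range.

## Working session

There is one attempt and no reset: what is moved stays moved. The work goes in short steps, Python scripts to look and compute and a shell command to move; the robot and the scene stay as the last step left them, time stands still between calls to the robot, and variables do not carry over. Pictures are saved under pics/ and viewed, and the job is handed in when it is done.

```bash
mkdir -p pics; ls; python3 - <<'E'
from workcell import manip
import cv2,numpy as np
o=manip.get_obs()
for k in o: print(k,np.round(o[k],3))
print(manip.grasp_offset)
for n in ["scene","top"]:
    p,d=manip.camera(n); cv2.imwrite(f"pics/{n}0.png",p); np.save(f"{n}0.npy",d)
    print(n,manip.get_calibration(n))
E
```

```text
pics
clock 0.0
joint_pos [-1.276  0.333 -0.065  1.461  0.022  1.35  -0.088]
joint_velocities [-0.    -0.001 -0.002  0.001  0.    -0.001 -0.001]
tau [ 1.0000e-03 -6.2544e+01  4.9000e-02 -3.9162e+01  1.6000e-02  1.0000e-02
  0.0000e+00]
position [0.195 0.593 0.231]
ee_rot [ 0.81   0.586 -0.001  0.   ]
ft_force [-0.096  0.073  0.126]
torque [0.01  0.004 0.057]
grip_width 1.0
0.0187
scene {'fx': 405.16302506433004, 'fy': 405.16302506433004, 'cx': 277.6310957916269, 'cy': 211.65909277660197, 'rvec': array([ 0.72005321, -2.69512077,  0.96628732]), 'tvec': array([0.5316862 , 0.20830786, 0.76587208])}
top {'fx': 463.65069255430956, 'fy': 463.65069255430956, 'cx': 266.7556118715263, 'cy': 205.8849680288644, 'rvec': array([ 2.10021738, -2.13665679,  0.14297567]), 'tvec': array([0.08604448, 0.58774735, 0.88515102])}
```

View pics/scene0.png

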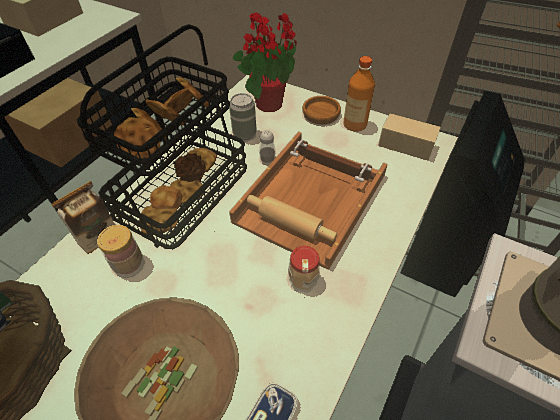

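View pics/top0.png

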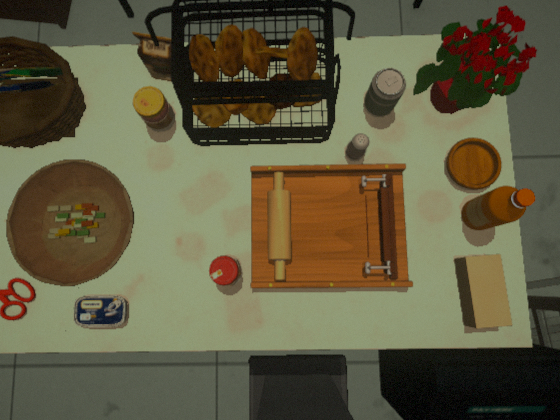

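The board runs left (open) to right (rest) in the top view, about px (252..408, 165..288). The pin is at (279, 173–280), the clips are at (374, 182) and (378, 268), the jar is at (225, 270) and the shaker is at (358, 146). Next I'll measure these in world coordinates.

```bash
cat > h.py <<'E'
import numpy as np,cv2
from workcell import manip
def cal(n):
    c=manip.get_calibration(n); R=cv2.Rodrigues(c['rvec'])[0]; return c,R,c['tvec']
def cloud(n,d):
    c,R,t=cal(n); v,u=np.mgrid[:d.shape[0],:d.shape[1]]
    P=np.stack([(u-c['cx'])/c['fx']*d,(v-c['cy'])/c['fy']*d,d],-1)
    return (P-t)@R
def proj(n,X):
    c,R,t=cal(n); p=np.asarray(X)@R.T+t
    return p[...,:2]/p[...,2:]*c['fx']+[c['cx'],c['cy']]
E
python3 - <<'E'
from h import *
d=np.load('top0.npy'); W=cloud('top',d)
for nm,(u,v) in dict(tl=(254,167),tr=(404,167),bl=(254,286),br=(409,285),boardmid=(330,225),pin=(280,225),h1=(279,177),h2=(280,275),clip1=(374,182),clip2=(378,268),bar=(388,225),bar2=(400,225),jar=(225,270),shaker=(360,141),table=(200,200),basket=(320,130)).items():
    print(nm,np.round(W[v,u],4))
print('tcp px',proj('top',[0.195,.594,.231]),proj('scene',[0.195,.594,.231]),proj('top',[0,0,0.]))
# board profile along v=225, and down the pin
for u in range(244,420,4): print(u,np.round(W[225,u],3),np.round(W[168,u],3))
E
```

```text
tl [0.673  0.1015 0.0413]
tr [ 0.6659 -0.2061  0.0412]
bl [0.4301 0.1038 0.0413]
br [ 0.4277 -0.2004  0.0425]
boardmid [ 0.5527 -0.0538  0.0125]
pin [0.5484 0.0499 0.0617]
h1 [0.6489 0.0501 0.0486]
h2 [0.4508 0.0519 0.0471]
clip1 [ 0.6415 -0.1488  0.0151]
clip2 [ 0.461  -0.1378  0.063 ]
bar [ 0.5464 -0.1658  0.0454]
bar2 [ 0.5499 -0.1976  0.0138]
jar [0.461  0.1559 0.0877]
shaker [ 0.7085 -0.1108  0.0889]
table [0.6131 0.2203 0.0018]
basket [ 0.7322 -0.0328  0.0916]
tcp px [-72.21238603 447.07332032] [353.36457291 687.01221759] [311.82654735 513.75273234]
244 [0.557 0.126 0.003] [ 0.683  0.126 -0.003]
248 [0.557 0.118 0.002] [0.682 0.117 0.   ]
252 [0.556 0.109 0.012] [0.67  0.106 0.043]
256 [0.555 0.1   0.016] [0.67  0.097 0.044]
260 [0.555 0.092 0.013] [0.67  0.089 0.042]
264 [0.555 0.083 0.014] [0.67  0.081 0.041]
268 [0.551 0.074 0.046] [0.671 0.073 0.04 ]
272 [0.549 0.066 0.058] [0.67  0.064 0.043]
276 [0.549 0.058 0.06 ] [0.67  0.056 0.041]
280 [0.548 0.05  0.062] [0.67  0.048 0.042]
284 [0.549 0.042 0.057] [0.668 0.039 0.045]
288 [0.549 0.034 0.052] [0.669 0.031 0.041]
292 [0.
[... 868 characters left out ...]

364 [ 0.551 -0.124  0.012] [ 0.665 -0.124  0.042]
368 [ 0.551 -0.132  0.013] [ 0.666 -0.133  0.04 ]
372 [ 0.551 -0.14   0.014] [ 0.665 -0.14   0.043]
376 [ 0.551 -0.149  0.011] [ 0.665 -0.149  0.043]
380 [ 0.549 -0.153  0.029] [ 0.665 -0.157  0.042]
384 [ 0.546 -0.157  0.048] [ 0.665 -0.165  0.041]
388 [ 0.546 -0.166  0.045] [ 0.664 -0.173  0.042]
392 [ 0.549 -0.179  0.021] [ 0.664 -0.181  0.042]
396 [ 0.55  -0.189  0.016] [ 0.664 -0.19   0.041]
400 [ 0.55  -0.198  0.014] [ 0.664 -0.198  0.042]
404 [ 0.55  -0.206  0.013] [ 0.664 -0.207  0.038]
408 [ 0.551 -0.218 -0.   ] [ 0.674 -0.225  0.001]
412 [ 0.551 -0.225  0.002] [ 0.674 -0.234 -0.   ]
416 [ 0.551 -0.234  0.002] [ 0.672 -0.241  0.004]
```

```bash
python3 - <<'E'
import cv2
p=cv2.imread('pics/top0.png')[130:310,200:430]; cv2.imwrite('pics/top0z.png',cv2.resize(p,None,fx=3.4,fy=3.3,interpolation=cv2.INTER_CUBIC))
p=cv2.imread('pics/scene0.png')[110:310,210:410]; cv2.imwrite('pics/scene0z.png',cv2.resize(p,None,fx=3,fy=3,interpolation=cv2.INTER_CUBIC))
E
```

```text
(no output)
```

View zooms.

View pics/top0z.png

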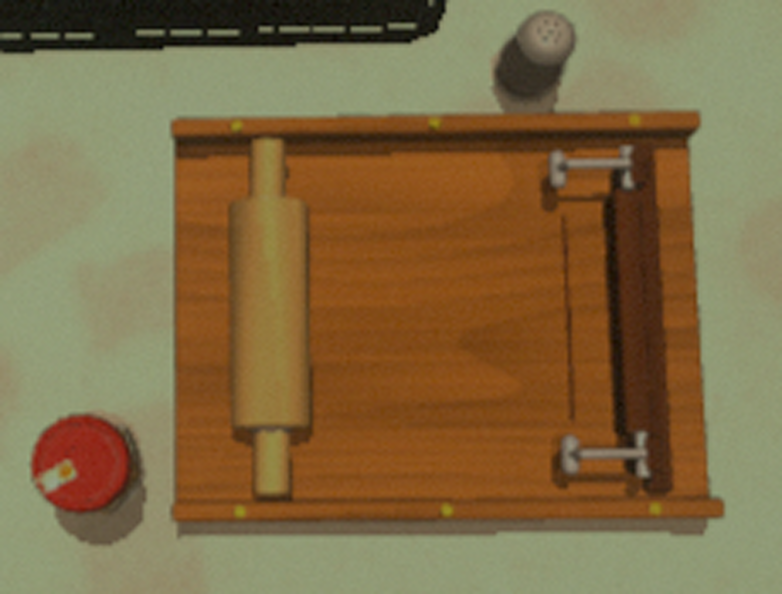

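View pics/scene0z.png

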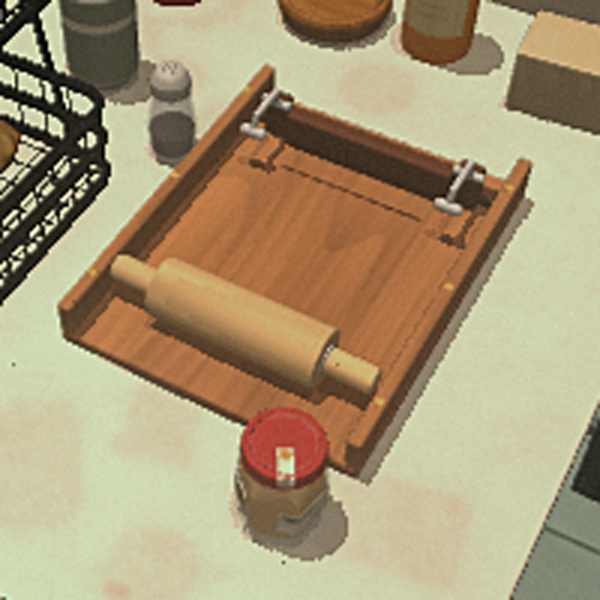

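```bash
python3 - <<'E'
from h import *
d=np.load('top0.npy'); W=cloud('top',d); 
v,u=np.mgrid[:420,:560]
z=W[...,2]
reg=(u>245)&(u<415)&(v>158)&(v<295)
def rail(vs):
    m=reg&(z>.036)&(z<.048)&(v>vs-5)&(v<vs+5)&(u>290)&(u<365)
    P=W[m]; k=np.polyfit(P[:,1],P[:,0],1); r=P[:,0]-np.polyval(k,P[:,1]); print('rail',k,r.std(),len(P), 'x range',np.percentile(r,[2,98])); return k
a=rail(168);b=rail(285)
# open end / far end
for y in [0]: print((np.polyval(a,y)-np.polyval(b,y)))
# board surface extents
m=reg&(z>.006)&(z<.05)
P=W[m]; yaw=np.arctan((a[0]+b[0])/2); print('slope',yaw)
ex=np.array([-np.sin(yaw),-np.cos(yaw)]); ey=np.array([np.cos(yaw),-np.sin(yaw)])
s=P[:,:2]@ex; w=P[:,:2]@ey
print('s pct',np.percentile(s,[0,.5,1,99,99.5,100]),'w',np.percentile(w,[0,.5,1,99,99.5,100]))
# end edges by row
for vv in range(180,280,15):
    row=W[vv]; good=(row[:,2]>.007)&(u[0]>240)&(u[0]<420)
    ss=row[good][:,:2]@ex; print(vv,ss.min(),ss.max())
# pin barrel/handles
m=reg&(z>.053)&(u>262)&(u<300)&(v>190)&(v<265); B=W[m]
k=np.polyfit(B[:,0],B[:,1],1); print('barrel k',k,len(B))
m=reg&(z>.02)&(u>262)&(u<300)&(v>175)&(v<280); Q=W[m]
for lo in np.arange(.44,.67,.01):
    q=Q[(Q[:,0]>=lo)&(Q[:,0]<lo+.01)]
    if len(q): print(round(lo+.005,3),len(q),np.round([q[:,1].min(),q[:,1].max(),q[:,2].max()],4))
E
```

```text
rail [0.0040468  0.66942675] 0.003576859580078254 451 x range [-0.00543442  0.00632903]
rail [0.00513436 0.43285454] 0.0035110801040676974 461 x range [-0.0060677   0.00564298]
0.23657221964184327
slope 0.004590548117493649
s pct [-0.1245378  -0.11304799 -0.11115048  0.20219623  0.20365895  0.20664674] w [0.41349536 0.4274548  0.42869598 0.67357952 0.67493119 0.69442619]
180 -0.11298678889677519 0.20460082431465268
195 -0.11300043052108144 0.20547310007943256
210 -0.1131248271373584 0.20278198709042644
225 -0.11305420074531806 0.2034791961498995
240 -0.1133059794959979 0.20378723617047798
255 -0.11349220585614384 0.20363336076531693
270 -0.1342013105200715 0.20397001478184268
barrel k [0.00264855 0.05124461] 1191
0.445 40 [0.044  0.0639 0.0492]
0.455 55 [0.0438 0.0639 0.0502]
0.465 55 [0.0436 0.0637 0.0528]
0.475 55 [0.0434 0.0635 0.0518]
0.485 121 [0.0312 0.0752 0.0637]
0.495 117 [0.031  0.0751 0.0631]
0.505 113 [0.0308 0.0749 0.0649]
0.515 115 [0.0305 0.0747 0.0636]
0.525 113 [0.0303 0.0746 0.0635]
0.535 117 [0.0301 0.0764 0.0658]
0.545 117 [0.0298 0.0764 0.064 ]
0.555 120 [0.0296 0.0763 0.0625]
0.565 120 [0.0293 0.0761 0.0626]
0.575 117 [0.0291 0.076  0.0637]
0.585 121 [0.0288 0.0759 0.0647]
0.595 117 [0.0286 0.0757 0.0635]
0.605 113 [0.0284 0.0755 0.0641]
0.615 115 [0.0303 0.0754 0.0641]
0.625 42 [0.0324 0.0753 0.0654]
0.635 53 [0.0422 0.0629 0.0504]
0.645 54 [0.042  0.0627 0.0513]
0.655 15 [0.0419 0.0626 0.0496]
```

```bash
cat > b.py <<'E'
from h import *
d=np.load('top0.npy'); W=cloud('top',d); v,u=np.mgrid[:420,:560]; z=W[...,2]
ks=[]
for v0,v1 in [(155,185),(270,298)]:
    c=[];o=[]
    for uu in range(258,400):
        if 268<uu<292 or uu>360: continue
        m=np.where((z[v0:v1,uu]>.034)&(z[v0:v1,uu]<.052))[0]+v0
        if len(m)<3: continue
        P=W[m,uu]; c.append([P[:,1].mean(),P[:,0].mean()]); o.append([P[:,0].min(),P[:,0].max()])
    c=np.array(c); k=np.polyfit(c[:,0],c[:,1],1); ks.append(k); print(k,np.std(c[:,1]-np.polyval(k,c[:,0])),len(c),np.mean(np.ptp(o,axis=1)))
E
python3 b.py; python3 - <<'E'
from h import *
d=np.load('top0.npy'); W=cloud('top',d); v,u=np.mgrid[:420,:560]; z=W[...,2]
#end edges
for nm,(sgn) in dict(open=1,far=-1).items():
    pts=[]
    for vv in range(180,262,2):
        if 1:
            idx=[x for x in range(240,418) if W[vv,x,2]>.0075 and W[vv,x,2]<.06]
            x=idx[0] if sgn==1 else idx[-1]
            pts.append(W[vv,x])
    pts=np.array(pts); k=np.polyfit(pts[:,0],pts[:,1],1); print(nm,k,np.std(pts[:,1]-np.polyval(k,pts[:,0])))
# bar: 
pts=[]
for vv in range(195,255,2):
    idx=[x for x in range(365,418) if W[vv,x,2]>.04]
    pts.append(np.r_[W[vv,idx[0]],W[vv,idx[-1]]])
pts=np.array(pts); print('bar near edge',np.polyfit(pts[:,0],pts[:,1],1),pts[:,2].mean(),'far',np.polyfit(pts[:,3],pts[:,4],1),pts[:,5].mean())
# clips tops
for r in [(172,192),(258,278)]:
    m=(v>r[0])&(v<r[1])&(u>355)&(u<395)&(z>.05)&(z<.09); P=W[m]; print('clip',len(P),P.min(0),P.max(0),P.mean(0))
for nm,(uu,vv) in dict(jar=(225,270),sh=(358,143)).items():
    m=(abs(u-uu)<22)&(abs(v-vv)<22)&(z>.07)&(z<.1); P=W[m]; print(nm,P.min(0),P.max(0),np.median(P,0))
E
```

```text
[-0.01634437  0.66976431] 0.0019832645835895744 80 0.013314185528739716
[0.00270454 0.43277423] 0.0003067414064128236 80 0.010179415453387798
open [-0.00868921  0.11553614] 0.00011113137808853948
far [-0.00839987 -0.2022299 ] 0.0007541271257102635
bar near edge [-0.93813725  0.37488306] 0.13689946899316013 far [-1.08324404  0.44115966] 0.1694644355040162
clip 183 [ 0.62295992 -0.17201489  0.05000761] [ 0.64996623 -0.11528934  0.06863721] [ 0.63669413 -0.14645176  0.05641415]
clip 193 [ 0.4513349  -0.17190538  0.05013266] [ 0.47537975 -0.11470745  0.0689542 ] [ 0.46331883 -0.14457988  0.05678935]
jar [0.43470196 0.13197697 0.07522153] [0.48993512 0.18672586 0.09113328] [0.46120545 0.15956307 0.08702879]
sh [ 0.69530337 -0.12836178  0.07035795] [ 0.72835597 -0.09550111  0.09244535] [ 0.70856505 -0.11093268  0.0860605 ]
```

```bash
python3 -m crank '[[[0.395,-0.53,0,0,0,-0.956,85],[0.395,-0.53,0,0,0,-0.956,85],[0.395,-0.53,0,0,0,-0.956,85],[0.395,-0.53,0,0,0,-0.956,85],[0.395,-0.53,0,0,0,-0.956,85],[0.395,-0.53,0,0,0,-0.956,85],[0.395,-0.53,0,0,0,-0.956,85],[0.395,-0.53,0,0,0,-0.956,85]]]'
```

```text
clock: 1.1
position: [0.3858, 0.3376, 0.2312]
ee_rot: [0.958, 0.287, -0.0, -0.0]
ft_force: [-0.4, 0.3, 0.4]
grip_width: 0.995
```

```bash
python3 -m crank '[[[0.395,-0.52,0,0,0,-0.96,85],[0.395,-0.52,0,0,0,-0.96,85],[0.395,-0.52,0,0,0,-0.96,85],[0.395,-0.52,0,0,0,-0.96,85],[0.395,-0.52,0,0,0,-0.96,85],[0.395,-0.52,0,0,0,-0.96,85],[0.395,-0.52,0,0,0,-0.96,85],[0,0,0,0,0,0,85]]]'; python3 -m crank '[[[0,0,-0.8,0,0,0,85],[0,0,-0.8,0,0,0,85],[0,0,-0.6,0,0,0,85],[0,0,0,0,0,0,85]]]'; python3 - <<'E'
from h import *
o=manip.get_obs(); print(np.round(o['position'],4),np.round(o['ee_rot'],4),np.round(o['ft_force'],2),np.round(o['joint_pos'],2))
for n in ["scene","top"]:
    p,d=manip.camera(n); cv2.imwrite(f"pics/{n}1.png",p); np.save(f"{n}1.npy",d)
E
```

```text
clock: 2.1
position: [0.552, 0.1169, 0.2311]
ee_rot: [1.0, -0.004, 0.0, 0.001]
ft_force: [-0.2, 0.2, -0.0]
grip_width: 0.998
clock: 2.6
position: [0.5485, 0.1209, 0.097]
ee_rot: [1.0, 0.0, -0.002, 0.001]
ft_force: [0.4, -0.3, -0.2]
grip_width: 0.996
[0.5485 0.1209 0.097 ] [ 1.0e+00  0.0e+00 -2.5e-03  9.0e-04] [ 0.45 -0.26 -0.25] [-0.66  0.33  0.43  1.8  -0.15  1.05 -0.17]
```

```bash
python3 - <<'E'
import cv2
p=cv2.imread('pics/top1.png')[90:310,180:440]; cv2.imwrite('pics/top1z.png',cv2.resize(p,None,fx=3,fy=2.7,interpolation=cv2.INTER_CUBIC))
p=cv2.imread('pics/scene1.png')[100:320,180:440]; cv2.imwrite('pics/scene1z.png',cv2.resize(p,None,fx=3,fy=2.7,interpolation=cv2.INTER_CUBIC))
E
```

```text
(no output)
```

View pics/scene1z.png

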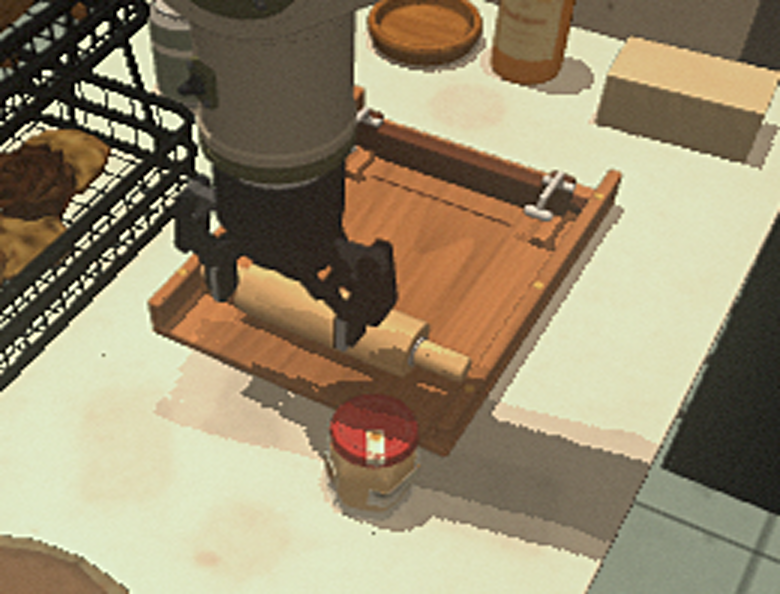

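View pics/top1z.png

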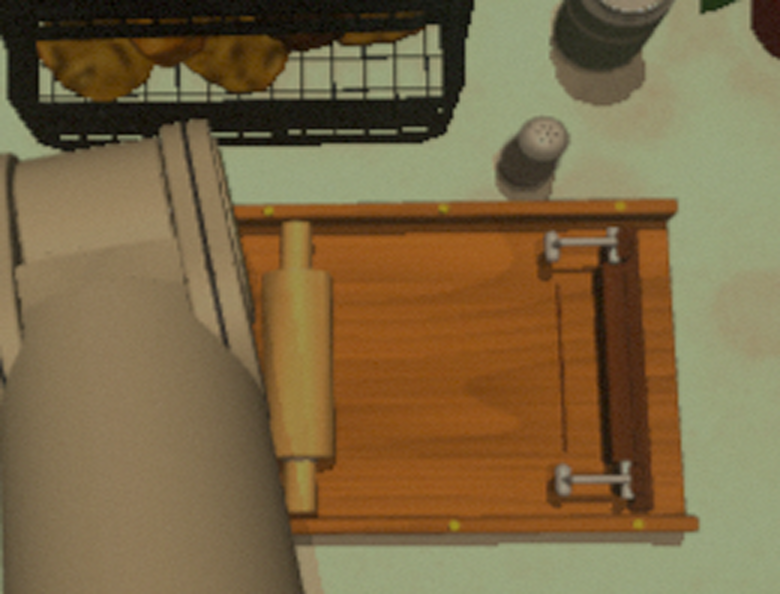

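The fingertips show in the scene view at about px (295, 228) and (253, 210), above and behind the barrel, and the jar is clear. I'll check the tip height against the TCP.

```bash
python3 - <<'E'
from h import *
for z in (.097,.110):
  for x in (-.045,-.055,.045,.055):
    for dy in (.011,-.011): print(z,x,dy,np.round(proj('scene',[.5485+x,.1209+dy,z]),1))
W=cloud('scene',np.load('scene1.npy'))
for v in range(214,236,2): print(v,[tuple(np.round(W[v,u],3)) for u in (292,296,300)])
E
```

```text
0.097 -0.045 0.011 [292.5 234.1]
0.097 -0.045 -0.011 [297.9 226.3]
0.097 -0.055 0.011 [297.1 236.2]
0.097 -0.055 -0.011 [302.4 228.3]
0.097 0.045 0.011 [253.3 216.3]
0.097 0.045 -0.011 [259.1 209. ]
0.097 0.055 0.011 [249.1 214.4]
0.097 0.055 -0.011 [255.  207.2]
0.11 -0.045 0.011 [292.6 230.1]
0.11 -0.045 -0.011 [298.1 222.2]
0.11 -0.055 0.011 [297.2 232.2]
0.11 -0.055 -0.011 [302.7 224.2]
0.11 0.045 0.011 [252.9 212.2]
0.11 0.045 -0.011 [258.8 204.9]
0.11 0.055 0.011 [248.7 210.3]
0.11 0.055 -0.011 [254.6 203. ]
214 [(np.float64(0.505), np.float64(0.133), np.float64(0.159)), (np.float64(0.498), np.float64(0.131), np.float64(0.161)), (np.float64(0.489), np.float64(0.132), np.float64(0.168))]
216 [(np.float64(0.505), np.float64(0.133), np.float64(0.153)), (np.float64(0.497), np.float64(0.132), np.float64(0.157)), (np.float64(0.489), np.float64(0.132), np.float64(0.161))]
218 [(np.float64(0.505), np.float64(0.132), np.float64(0.146)), (np.float64(0.497), np.float64(0.133), np.float64(0.152)), (np.float64(0.496), np.float64(0.118), np.float64(0.137))]
220 [(np.float64(0.505), np.float6
[... 714 characters left out ...]
 np.float64(0.131), np.float64(0.115)), (np.float64(0.524), np.float64(0.077), np.float64(0.04)), (np.float64(0.516), np.float64(0.075), np.float64(0.044))]
230 [(np.float64(0.54), np.float64(0.066), np.float64(0.011)), (np.float64(0.525), np.float64(0.075), np.float64(0.031)), (np.float64(0.515), np.float64(0.076), np.float64(0.039))]
232 [(np.float64(0.537), np.float64(0.072), np.float64(0.012)), (np.float64(0.529), np.float64(0.068), np.float64(0.013)), (np.float64(0.515), np.float64(0.075), np.float64(0.03))]
234 [(np.float64(0.534), np.float64(0.076), np.float64(0.011)), (np.float64(0.527), np.float64(0.071), np.float64(0.011)), (np.float64(0.518), np.float64(0.068), np.float64(0.013))]
```

Open fingertips sit about 13 mm above the TCP, so a TCP z of 0.010 puts the tips near 0.024, below the axis height of 0.036. Descending.

```bash
python3 -m crank '[[[0.02,0,-0.5,0,0,0,85],[0.02,0,-0.5,0,0,0,85],[0,0,-0.45,0,0,0,85],[0,0,0,0,0,0,85],[0,0,0,0,0,0,85]]]'; python3 - <<'E'
from h import *
o=manip.get_obs(); print(np.round(o['position'],4),np.round(o['ee_rot'],4),np.round(o['ft_force'],2),np.round(o['torque'],2))
E
```

```text
clock: 3.32
position: [0.5546, 0.1214, 0.0145]
ee_rot: [1.0, -0.0, 0.001, -0.001]
ft_force: [0.3, -0.3, 0.3]
grip_width: 0.994
[0.5546 0.1214 0.0145] [ 1.0e+00 -4.0e-04  1.4e-03 -5.0e-04] [ 0.33 -0.35  0.31] [0.   0.01 0.02]
```

```bash
python3 -m crank '[[[-0.03,-0.1,-0.05,0,0,0,85],[0,-0.15,0,0,0,0,85],[0,-0.15,0,0,0,0,85],[0,0,0,0,0,0,85]]]'; python3 -m crank '[[[0,0,0,0,0,0,85]]]';python3 -m crank '[[[0,0,0,0,0,0,85]]]'
```

```text
clock: 3.82
position: [0.5515, 0.0956, 0.0095]
ee_rot: [1.0, -0.001, 0.0, 0.0]
ft_force: [-0.3, 0.6, -0.9]
grip_width: 0.993
clock: 3.95
position: [0.5514, 0.097, 0.0094]
ee_rot: [1.0, -0.001, 0.0, -0.0]
ft_force: [0.6, -0.2, 0.4]
grip_width: 0.994
clock: 4.08
position: [0.5514, 0.0973, 0.0093]
ee_rot: [1.0, -0.0, 0.0, -0.0]
ft_force: [-0.7, 0.1, 0.3]
grip_width: 0.995
```

```bash
python3 -m crank '[[[0,-0.05,0,0,0,0,85],[0,-0.05,0,0,0,0,85],[0,-0.05,0,0,0,0,85],[0,-0.05,0,0,0,0,85],[0,-0.06,0,0,0,0,85],[0,-0.06,0,0,0,0,85],[0,-0.06,0,0,0,0,85],[0,-0.06,0,0,0,0,85]]]'; python3 -m crank '[[[0,-0.06,0,0,0,0,85],[0,-0.06,0,0,0,0,85],[0,-0.06,0,0,0,0,85],[0,-0.06,0,0,0,0,85],[0,-0.06,0,0,0,0,85],[0,-0.06,0,0,0,0,85],[0,-0.05,0,0,0,0,85],[0,-0.05,0,0,0,0,85]]]';  python3 - <<'E'
from h import *
o=manip.get_obs(); print(np.round(o['position'],4),np.round(o['ee_rot'],4),np.round(o['ft_force'],2),np.round(o['torque'],2))
for n in ["scene","top"]:
    p,d=manip.camera(n); cv2.imwrite(f"pics/{n}2.png",p); np.save(f"{n}2.npy",d)
p=cv2.imread('pics/top2.png')[130:310,200:430]; cv2.imwrite('pics/top2z.png',cv2.resize(p,None,fx=3.4,fy=3.3,interpolation=cv2.INTER_CUBIC))
p=cv2.imread('pics/scene2.png')[100:320,180:440]; cv2.imwrite('pics/scene2z.png',cv2.resize(p,None,fx=3,fy=2.7,interpolation=cv2.INTER_CUBIC))
E
```

```text
clock: 5.08
position: [0.5514, 0.0703, 0.0093]
ee_rot: [1.0, -0.0, 0.0, -0.0]
ft_force: [-0.0, 1.4, 0.2]
grip_width: 0.996
clock: 6.08
position: [0.5514, 0.0428, 0.0094]
ee_rot: [1.0, -0.0, 0.0, -0.0]
ft_force: [0.4, -0.3, 0.1]
grip_width: 0.993
[0.5514 0.0428 0.0094] [ 1.e+00 -4.e-04  1.e-04 -0.e+00] [ 0.39 -0.31  0.1 ] [ 0.01  0.02 -0.01]
```

View pics/top2z.png

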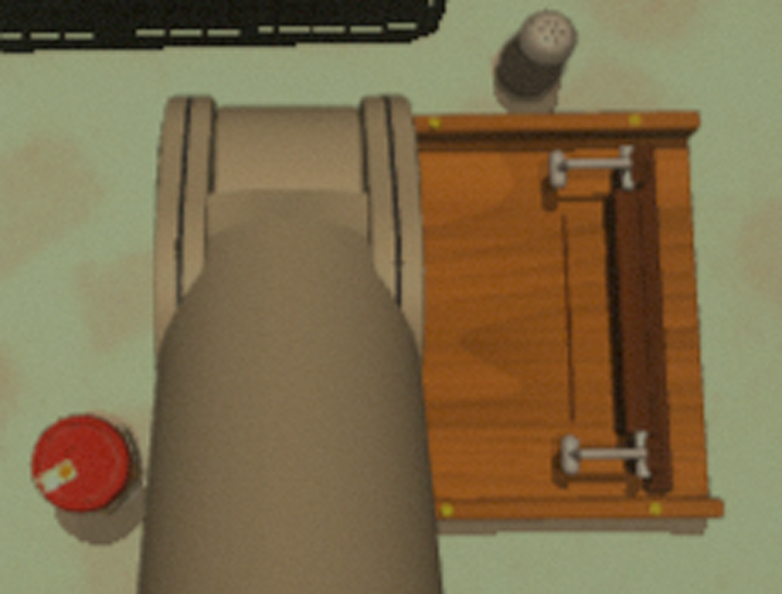

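View pics/scene2z.png

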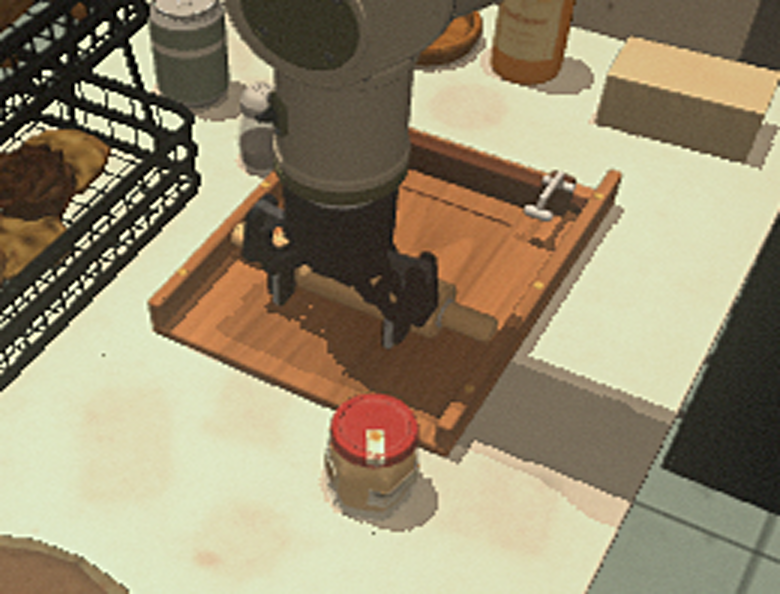

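The fingers (zoomed scene view, about (280, 290) and (395, 330)) are right behind the barrel, and the pin is square across the rails. The jar and shaker are untouched. I'll keep rolling.

```bash
for i in 1; do python3 -m crank '[[[0,-0.06,0,0,0,0,85],[0,-0.06,0,0,0,0,85],[0,-0.06,0,0,0,0,85],[0,-0.06,0,0,0,0,85],[0,-0.06,0,0,0,0,85],[0,-0.06,0,0,0,0,85],[0,-0.06,0,0,0,0,85],[0,-0.06,0,0,0,0,85]]]'; python3 -m crank '[[[0,-0.06,0,0,0,0,85],[0,-0.06,0,0,0,0,85],[0,-0.06,0,0,0,0,85],[0,-0.06,0,0,0,0,85],[0,-0.06,0,0,0,0,85],[0,-0.06,0,0,0,0,85],[0,-0.06,0,0,0,0,85],[0,-0.06,0,0,0,0,85]]]'; python3 -m crank '[[[0,-0.06,0,0,0,0,85],[0,-0.06,0,0,0,0,85],[0,-0.06,0,0,0,0,85],[0,-0.05,0,0,0,0,85],[0,-0.05,0,0,0,0,85]]]'; done
```

```text
clock: 7.18
position: [0.5514, 0.0139, 0.0093]
ee_rot: [1.0, -0.0, 0.0, -0.0]
ft_force: [-1.0, -0.3, 0.8]
grip_width: 0.995
clock: 8.18
position: [0.5514, -0.0149, 0.0094]
ee_rot: [1.0, -0.0, 0.0, -0.0]
ft_force: [-0.8, -0.1, -0.4]
grip_width: 0.997
clock: 8.8
position: [0.5514, -0.0316, 0.0093]
ee_rot: [1.0, -0.0, 0.0, -0.0]
ft_force: [-0.5, 0.7, 0.8]
grip_width: 0.995
```

```bash
python3 -m crank '[[[0,-0.04,0,0,0,0,85],[0,-0.04,0,0,0,0,85],[0,-0.04,0,0,0,0,85],[0,-0.04,0,0,0,0,85]]]'; python3 -m crank '[[[0,-0.04,0,0,0,0,85],[0,-0.04,0,0,0,0,85],[0,-0.04,0,0,0,0,85],[0,-0.04,0,0,0,0,85]]]';  python3 - <<'E'
from h import *
p,d=manip.camera("scene"); p=p[100:320,180:440]; cv2.imwrite('pics/scene3z.png',cv2.resize(p,None,fx=3,fy=2.7,interpolation=cv2.INTER_CUBIC))
E
```

```text
clock: 9.3
position: [0.5514, -0.0412, 0.0093]
ee_rot: [1.0, -0.0, 0.0, -0.0]
ft_force: [-0.4, 0.2, -0.1]
grip_width: 0.995
clock: 9.8
position: [0.5514, -0.0508, 0.0093]
ee_rot: [1.0, -0.0, 0.0, -0.0]
ft_force: [-0.2, 0.5, 0.6]
grip_width: 0.998
```

View pics/scene3z.png

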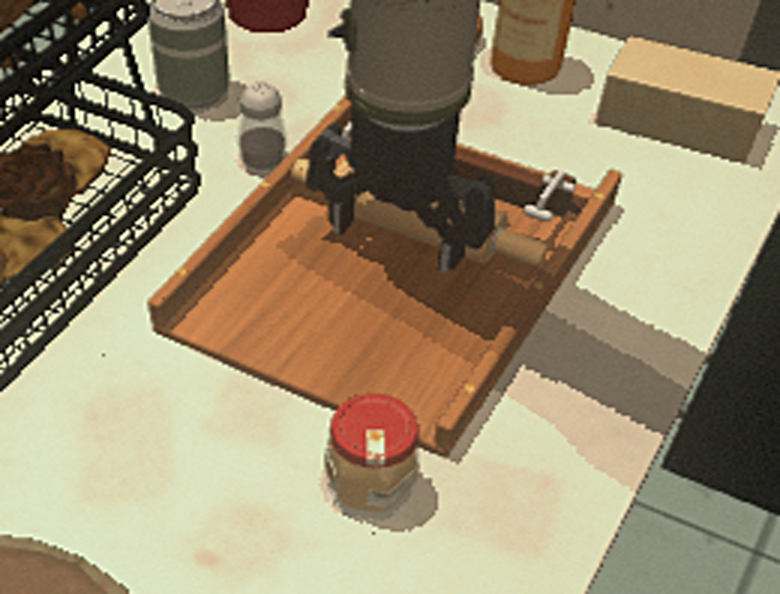

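The pin is square and its near handle end (zoom (545, 250)) is just ahead of the near clip. Now small steps, checking force after each.

```bash
python3 -m crank '[[[0,-0.025,0,0,0,0,85],[0,-0.025,0,0,0,0,85],[0,-0.025,0,0,0,0,85],[0,-0.025,0,0,0,0,85]]]'; python3 -m crank '[[[0,-0.025,0,0,0,0,85],[0,-0.025,0,0,0,0,85],[0,-0.025,0,0,0,0,85]]]'; python3 -m crank '[[[0,-0.025,0,0,0,0,85],[0,-0.025,0,0,0,0,85],[0,-0.025,0,0,0,0,85]]]'
```

```text
clock: 10.35
position: [0.5514, -0.0567, 0.0093]
ee_rot: [1.0, -0.0, 0.0, -0.0]
ft_force: [-0.3, -0.3, -0.1]
grip_width: 0.996
clock: 10.72
position: [0.5514, -0.0613, 0.0093]
ee_rot: [1.0, -0.0, 0.0, -0.0]
ft_force: [-0.6, 0.3, -0.5]
grip_width: 0.999
clock: 11.1
position: [0.5514, -0.0658, 0.0093]
ee_rot: [1.0, -0.0, 0.0, -0.0]
ft_force: [0.0, -0.1, 0.4]
grip_width: 0.995
```

```bash
python3 -m crank '[[[0,-0.025,0,0,0,0,85],[0,-0.025,0,0,0,0,85]]]'; python3 -m crank '[[[0,-0.025,0,0,0,0,85],[0,-0.025,0,0,0,0,85]]]'; python3 -m crank '[[[0,-0.025,0,0,0,0,85],[0,-0.025,0,0,0,0,85]]]'
```

```text
clock: 11.35
position: [0.5514, -0.0687, 0.0093]
ee_rot: [1.0, -0.0, 0.0, -0.0]
ft_force: [0.2, 0.4, -0.1]
grip_width: 0.994
clock: 11.6
position: [0.5514, -0.0718, 0.0093]
ee_rot: [1.0, -0.0, 0.0, -0.0]
ft_force: [-0.4, -0.2, 0.3]
grip_width: 0.995
clock: 11.85
position: [0.5514, -0.0744, 0.0094]
ee_rot: [1.0, -0.0, 0.0, -0.0]
ft_force: [-1.8, 2.4, 1.6]
grip_width: 0.996
```

```bash
python3 -m crank '[[[0,-0.02,0,0,0,0,85],[0,-0.02,0,0,0,0,85]]]'; python3 -m crank '[[[0,-0.02,0,0,0,0,85],[0,-0.02,0,0,0,0,85]]]'; python3 - <<'E'
from h import *
o=manip.get_obs(); print(np.round(o['position'],4),np.round(o['ee_rot'],4),np.round(o['ft_force'],2),np.round(o['torque'],2))
E
```

```text
clock: 12.1
position: [0.5515, -0.0757, 0.0094]
ee_rot: [1.0, 0.0, -0.0, -0.001]
ft_force: [0.4, 7.1, 1.9]
grip_width: 0.994
clock: 12.35
position: [0.5516, -0.0773, 0.0094]
ee_rot: [1.0, 0.0, 0.0, -0.001]
ft_force: [-0.6, 9.6, 2.9]
grip_width: 0.992
[ 0.5516 -0.0773  0.0094] [ 1.0e+00  5.0e-04  0.0e+00 -1.2e-03] [-0.58  9.63  2.94] [ 1.78  0.12 -0.05]
```

```bash
python3 -m crank '[[[0,-0.015,0,0,0,0,85],[0,-0.01,0,0,0,0,85]]]'; python3 -m crank '[[[0,-0.01,0,0,0,0,85],[0,-0.01,0,0,0,0,85]]]'; python3 -m crank '[[[0,-0.01,0,0,0,0,85],[0,-0.01,0,0,0,0,85]]]'
```

```text
clock: 12.6
position: [0.5517, -0.0784, 0.0094]
ee_rot: [1.0, 0.001, 0.0, -0.001]
ft_force: [-1.2, 9.4, 2.2]
grip_width: 0.995
clock: 12.85
position: [0.5517, -0.0794, 0.0094]
ee_rot: [1.0, 0.001, -0.0, -0.001]
ft_force: [-0.4, 10.7, 4.1]
grip_width: 0.998
clock: 13.1
position: [0.5518, -0.0805, 0.0095]
ee_rot: [1.0, 0.001, 0.0, -0.001]
ft_force: [-0.3, 9.9, 3.9]
grip_width: 0.997
```

```bash
python3 -m crank '[[[0,-0.01,0,0,0,0,85],[0,-0.01,0,0,0,0,85]]]'; python3 -m crank '[[[0,-0.01,0,0,0,0,85],[0,-0.01,0,0,0,0,85]]]'; python3 -m crank '[[[0,-0.01,0,0,0,0,85],[0,-0.01,0,0,0,0,85]]]'; python3 - <<'E'
from h import *
o=manip.get_obs(); print(np.round(o['clock'],2),np.round(o['position'],4),np.round(o['ee_rot'],4),np.round(o['ft_force'],2),np.round(o['torque'],2))
E
```

```text
clock: 13.35
position: [0.5518, -0.0817, 0.0095]
ee_rot: [1.0, 0.001, 0.0, -0.001]
ft_force: [-0.5, 10.8, 3.1]
grip_width: 0.997
clock: 13.6
position: [0.5519, -0.0831, 0.0095]
ee_rot: [1.0, 0.001, 0.0, -0.001]
ft_force: [-1.3, 10.0, 4.0]
grip_width: 0.995
clock: 13.85
position: [0.5519, -0.0845, 0.0096]
ee_rot: [1.0, 0.001, 0.0, -0.001]
ft_force: [0.0, 8.8, 3.9]
grip_width: 0.995
13.85 [ 0.5519 -0.0845  0.0096] [ 1.0e+00  8.0e-04  2.0e-04 -1.3e-03] [0.02 8.83 3.9 ] [1.78 0.04 0.05]
```

```bash
python3 -m crank '[[[0,-0.01,0,0,0,0,85],[0,-0.01,0,0,0,0,85]]]'; python3 -m crank '[[[0,-0.01,0,0,0,0,85],[0,-0.01,0,0,0,0,85]]]'; python3 -m crank '[[[0,-0.01,0,0,0,0,85]]]'
```

```text
clock: 14.1
position: [0.552, -0.0859, 0.0096]
ee_rot: [1.0, 0.001, 0.0, -0.001]
ft_force: [0.0, 8.1, 4.5]
grip_width: 0.997
clock: 14.35
position: [0.5519, -0.0879, 0.0096]
ee_rot: [1.0, 0.0, 0.0, -0.001]
ft_force: [-0.0, 4.8, 2.0]
grip_width: 0.995
clock: 14.48
position: [0.5518, -0.0889, 0.0095]
ee_rot: [1.0, 0.0, 0.0, -0.0]
ft_force: [0.4, 3.7, 1.2]
grip_width: 0.997
```

Force is falling, so the handles are passing the crest. I'll continue in single steps towards the bar.

```bash
python3 -m crank '[[[0,-0.01,0,0,0,0,85]]]'; python3 -m crank '[[[0,-0.01,0,0,0,0,85]]]'; python3 -m crank '[[[0,-0.01,0,0,0,0,85]]]';  python3 -m crank '[[[0,-0.01,0,0,0,0,85]]]'
```

```text
clock: 14.6
position: [0.5516, -0.0904, 0.0094]
ee_rot: [1.0, -0.0, 0.0, -0.0]
ft_force: [0.5, 2.8, 0.7]
grip_width: 0.999
clock: 14.72
position: [0.5512, -0.0918, 0.0093]
ee_rot: [1.0, -0.001, -0.0, 0.0]
ft_force: [-0.2, 1.4, 0.5]
grip_width: 0.995
clock: 14.85
position: [0.5511, -0.0926, 0.0092]
ee_rot: [1.0, -0.001, -0.0, 0.0]
ft_force: [0.5, -0.2, -0.2]
grip_width: 0.994
clock: 14.98
position: [0.5512, -0.093, 0.0093]
ee_rot: [1.0, -0.001, -0.0, 0.0]
ft_force: [0.7, -0.4, -0.4]
grip_width: 0.993
```

```bash
python3 -m crank '[[[0,-0.01,0,0,0,0,85]]]'; python3 -m crank '[[[0,-0.01,0,0,0,0,85]]]'; python3 -m crank '[[[0,-0.01,0,0,0,0,85]]]'
```

```text
clock: 15.1
position: [0.5513, -0.0933, 0.0093]
ee_rot: [1.0, -0.001, -0.0, 0.0]
ft_force: [0.6, -0.4, -0.7]
grip_width: 0.998
clock: 15.22
position: [0.5513, -0.0937, 0.0093]
ee_rot: [1.0, -0.0, 0.0, 0.0]
ft_force: [0.6, -0.0, 0.0]
grip_width: 0.995
clock: 15.35
position: [0.5514, -0.0941, 0.0093]
ee_rot: [1.0, -0.0, 0.0, -0.0]
ft_force: [-0.7, 2.0, 0.2]
grip_width: 0.996
```

```bash
python3 -m crank '[[[0,-0.01,0,0,0,0,85]]]'; python3 -m crank '[[[0,-0.01,0,0,0,0,85]]]'
```

```text
clock: 15.48
position: [0.5514, -0.0941, 0.0093]
ee_rot: [1.0, -0.0, -0.0, -0.0]
ft_force: [-0.2, 4.5, 0.9]
grip_width: 0.995
clock: 15.6
position: [0.5514, -0.0942, 0.0093]
ee_rot: [1.0, -0.0, -0.0, -0.001]
ft_force: [-0.7, 6.3, 0.7]
grip_width: 0.993
```

The push now rises steeply with the TCP stopped at y = -0.0942, so the barrel is against the bar. One more small step, a hold, then a slow retreat.

```bash
python3 -m crank '[[[0,-0.006,0,0,0,0,85],[0,0,0,0,0,0,85]]]'; python3 - <<'E'
from h import *
o=manip.get_obs(); print(np.round(o['position'],4),np.round(o['ft_force'],2),np.round(o['torque'],2))
E
python3 -m crank '[[[0,0.02,0,0,0,0,85],[0,0.02,0,0,0,0,85],[0,0.03,0,0,0,0,85],[0,0.05,0,0,0,0,85],[0,0.1,0,0,0,0,85],[0,0.2,0,0,0,0,85],[0,0.3,0,0,0,0,85],[0,0,0,0,0,0,85]]]'; python3 - <<'E'
from h import *
for n in ["scene","top"]:
    p,d=manip.camera(n); cv2.imwrite(f"pics/{n}4.png",p); np.save(f"{n}4.npy",d)
p=cv2.imread('pics/scene4.png')[100:320,180:440]; cv2.imwrite('pics/scene4z.png',cv2.resize(p,None,fx=3,fy=2.7,interpolation=cv2.INTER_CUBIC))
E
```

```text
clock: 15.85
position: [0.5514, -0.0943, 0.0093]
ee_rot: [1.0, -0.0, -0.0, -0.001]
ft_force: [-1.6, 6.1, 1.4]
grip_width: 0.995
[ 0.5514 -0.0943  0.0093] [-1.58  6.11  1.35] [ 1.3   0.16 -0.28]
clock: 16.85
position: [0.5515, -0.0499, 0.0092]
ee_rot: [1.0, 0.001, -0.0, -0.0]
ft_force: [0.6, 0.5, -1.2]
grip_width: 0.995
```

View pics/scene4z.png

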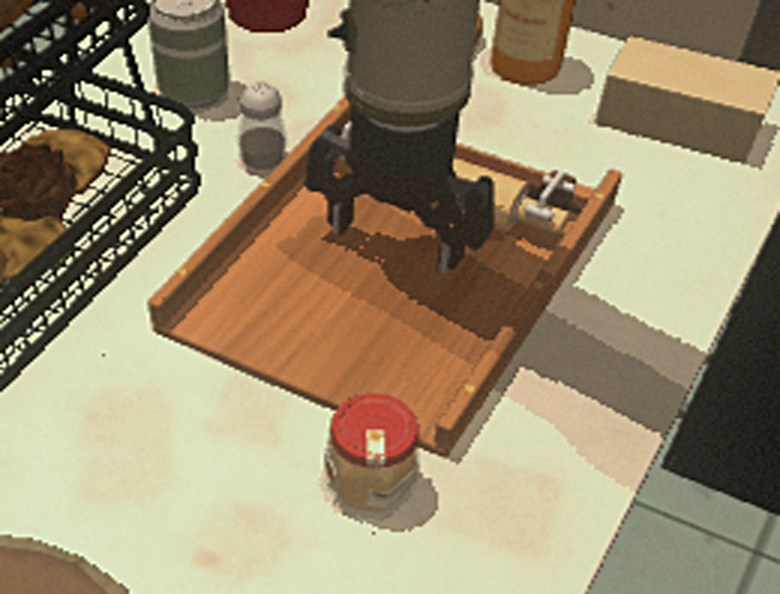

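The near handle (zoom (540, 220)) sits under its clip and the fingers are free. I'll retreat up and back to see both ends from above.

```bash
python3 -m crank '[[[0,0.4,0,0,0,0,85],[0,0.5,0,0,0,0,85],[0,0.5,0.5,0,0,0,85],[0,0.6,0.7,0,0,0,85],[0,0.7,0.8,0,0,0,85],[0,0.7,0.6,0,0,0,85],[0,0.3,0.3,0,0,0,85],[0,0,0,0,0,0,85]]]'; python3 - <<'E'
from h import *
for n in ["scene","top"]:
    p,d=manip.camera(n); cv2.imwrite(f"pics/{n}5.png",p); np.save(f"{n}5.npy",d)
p=cv2.imread('pics/top5.png')[130:310,200:430]; cv2.imwrite('pics/top5z.png',cv2.resize(p,None,fx=3.4,fy=3.3,interpolation=cv2.INTER_CUBIC))
p=cv2.imread('pics/scene5.png')[110:310,210:410]; cv2.imwrite('pics/scene5z.png',cv2.resize(p,None,fx=3,fy=3,interpolation=cv2.INTER_CUBIC))
W=cloud('top',d); v,u=np.mgrid[:420,:560]; z=W[...,2]
print('x: ymin ymax (barrel)')
for lo in np.arange(.49,.62,.01):
    q=W[(u>330)&(u<400)&(v>170)&(v<285)&(z>.05)&(W[...,0]>lo)&(W[...,0]<lo+.01)]
    if len(q): print(round(lo+.005,3),len(q),np.round([q[:,1].min(),q[:,1].max(),q[:,1].mean(),q[:,2].max()],4))
for nm,(uu,vv) in dict(jar=(225,270),sh=(358,143)).items():
    m=(abs(u-uu)<22)&(abs(v-vv)<22)&(z>.07)&(z<.1); P=W[m]
    if len(P): print(nm,np.median(P,0))
E
```

```text
clock: 17.95
position: [0.552, 0.1697, 0.1834]
ee_rot: [1.0, 0.0, 0.001, -0.001]
ft_force: [0.1, 0.3, -0.5]
grip_width: 0.994
x: ymin ymax (barrel)
0.495 104 [-0.148  -0.1087 -0.1278  0.0638]
0.505 104 [-0.1624 -0.1092 -0.1284  0.0629]
0.515 106 [-0.161  -0.1092 -0.1282  0.0632]
0.525 101 [-0.1653 -0.1078 -0.1276  0.0629]
0.535 102 [-0.148  -0.1086 -0.1268  0.0637]
0.545 100 [-0.1468 -0.1088 -0.1268  0.0629]
0.555 100 [-0.1571 -0.1078 -0.1275  0.0632]
0.565 99 [-0.1596 -0.1082 -0.1276  0.0641]
0.575 99 [-0.1483 -0.1085 -0.1266  0.0626]
0.585 99 [-0.1491 -0.107  -0.1275  0.0622]
0.595 100 [-0.1475 -0.1077 -0.1269  0.0648]
0.605 97 [-0.1562 -0.108  -0.1276  0.0627]
0.615 99 [-0.1625 -0.1083 -0.1276  0.0632]
jar [0.4681596  0.1357563  0.08642911]
sh [ 0.70924178 -0.1111752   0.08624485]
```

View pics/top5z.png

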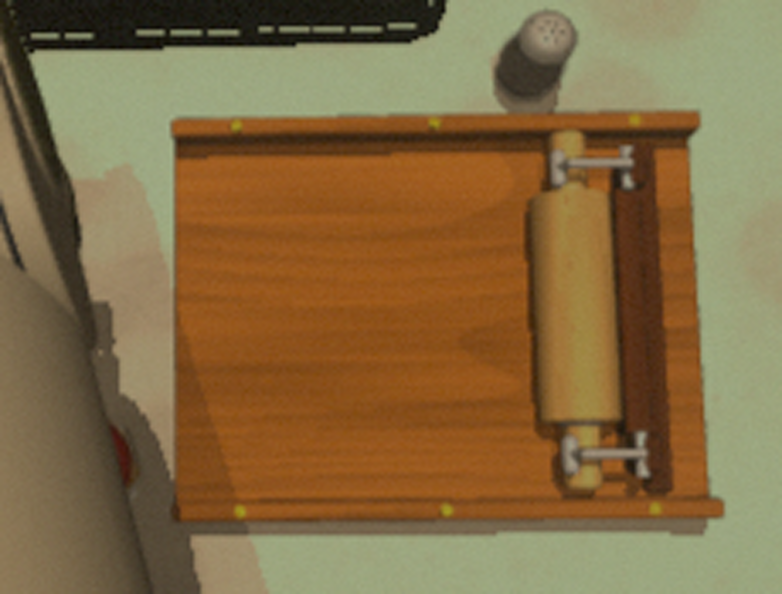

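View pics/scene5z.png

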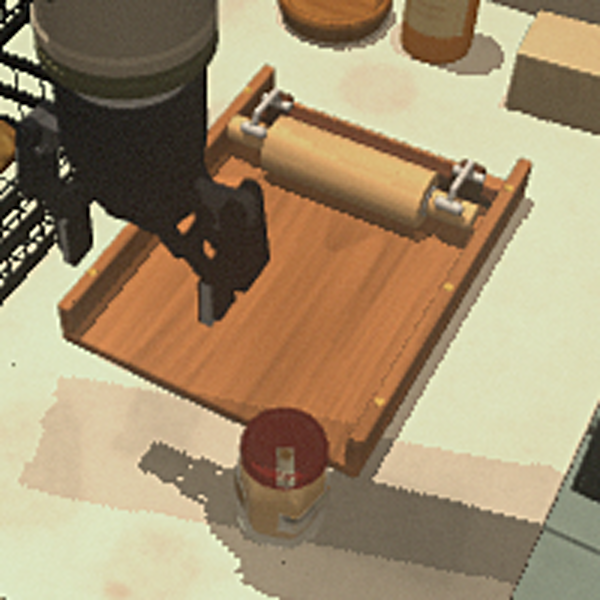

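```bash
python3 - <<'E'
from h import *
from scipy.optimize import least_squares
v,u=np.mgrid[:420,:560]
for f,(a,b) in (('top0',(262,300)),('top5',(345,392))):
    W=cloud('top',np.load(f+'.npy')); z=W[...,2]
    m=(u>a)&(u<b)&(W[...,0]>.49)&(W[...,0]<.615)&(z>.049)&(z<.067)
    P=W[m]
    if f=='top5': P=P[P[:,1]>-.15]
    g=lambda p: np.hypot(P[:,1]-p[0]-p[1]*(P[:,0]-.551),P[:,2]-p[2])-.024
    r=least_squares(g,[P[:,1].mean(),0,.036],loss='soft_l1',f_scale=.002); print(f,r.x,len(P),np.std(g(r.x)))
# clips front part heights
W0=cloud('top',np.load('top0.npy'));W5=cloud('top',np.load('top5.npy'))
i0=cv2.imread('pics/top0.png');
for r,(ua,ub) in (((172,192),(360,372)),((258,278),(362,374)),((172,192),(372,390)),((258,278),(374,392))):
    for W in (W0,W5):
        m=(v>r[0])&(v<r[1])&(u>=ua)&(u<ub)&(W[...,2]>.0535)&(W[...,2]<.09); P=W[m]; print(r,ua,len(P),np.round([P[:,1].min(),P[:,1].max(),*np.percentile(P[:,2],[50,80,95])],4))
E
```

```text
top0 [ 0.05281611 -0.00444861  0.0367953 ] 1249 0.0013900218315485364
top5 [-0.12862496  0.00141777  0.03649873] 1291 0.00138465204103652
(172, 192) 360 28 [-0.1333 -0.1173  0.0631  0.0656  0.0667]
(172, 192) 360 108 [-0.133  -0.1123  0.0593  0.0622  0.0677]
(258, 278) 362 26 [-0.1284 -0.1147  0.0604  0.0644  0.0659]
(258, 278) 362 51 [-0.1279 -0.1143  0.0556  0.0643  0.067 ]
(172, 192) 372 56 [-0.1709 -0.1351  0.0641  0.0661  0.0678]
(172, 192) 372 84 [-0.1714 -0.1339  0.0616  0.0665  0.0687]
(258, 278) 374 63 [-0.1652 -0.1292  0.0642  0.0669  0.0675]
(258, 278) 374 64 [-0.1651 -0.1288  0.0652  0.0669  0.0675]
```

By the camera fit the axis is at y = -0.1286, against about -0.129 when pressed on the bar, square within 0.01 rad. That leaves roughly 1 mm of uncertainty and there is time to spare, so I'll feel once more for the bar.

```bash
python3 -m crank '[[[0,-0.3,-0.3,0,0,0,85],[0,-0.7,-0.6,0,0,0,85],[0,-0.7,-0.8,0,0,0,85],[0,-0.6,-0.7,0,0,0,85],[0,-0.5,-0.5,0,0,0,85],[0,-0.5,0,0,0,0,85],[0,-0.3,0,0,0,0,85],[0,0,0,0,0,0,85]]]'
```

```text
clock: 19.05
position: [0.551, -0.0486, 0.0093]
ee_rot: [1.0, -0.002, -0.0, 0.0]
ft_force: [-0.4, 0.1, 0.2]
grip_width: 0.995
```

```bash
python3 -m crank '[[[0,-0.2,0,0,0,0,85],[0,-0.2,0,0,0,0,85],[0,-0.15,0,0,0,0,85],[0,-0.08,0,0,0,0,85],[0,-0.03,0,0,0,0,85],[0,0,0,0,0,0,85]]]'
```

```text
clock: 19.8
position: [0.5514, -0.086, 0.0093]
ee_rot: [1.0, -0.0, 0.0, -0.0]
ft_force: [0.3, 0.6, 0.4]
grip_width: 0.998
```

```bash
python3 -m crank '[[[0,-0.02,0,0,0,0,85],[0,-0.02,0,0,0,0,85],[0,-0.02,0,0,0,0,85],[0,-0.02,0,0,0,0,85]]]';python3 -m crank '[[[0,-0.015,0,0,0,0,85],[0,-0.01,0,0,0,0,85]]]';python3 -m crank '[[[0,-0.01,0,0,0,0,85]]]';python3 -m crank '[[[0,-0.01,0,0,0,0,85]]]'
```

```text
clock: 20.3
position: [0.5514, -0.091, 0.0094]
ee_rot: [1.0, -0.0, 0.0, -0.0]
ft_force: [0.5, 1.1, 0.6]
grip_width: 0.993
clock: 20.55
position: [0.5514, -0.0925, 0.0093]
ee_rot: [1.0, -0.0, 0.0, -0.0]
ft_force: [-0.6, -0.2, -0.2]
grip_width: 0.994
clock: 20.68
position: [0.5514, -0.0931, 0.0093]
ee_rot: [1.0, -0.0, 0.0, -0.0]
ft_force: [0.3, 0.6, 0.0]
grip_width: 0.996
clock: 20.8
position: [0.5514, -0.0936, 0.0093]
ee_rot: [1.0, -0.0, 0.0, -0.0]
ft_force: [-0.8, -0.3, 0.1]
grip_width: 0.992
```

```bash
python3 -m crank '[[[0,-0.01,0,0,0,0,85]]]';python3 -m crank '[[[0,-0.01,0,0,0,0,85]]]';python3 -m crank '[[[0,-0.01,0,0,0,0,85]]]'; python3 -m crank '[[[0,0,0,0,0,0,85]]]'
```

```text
clock: 20.92
position: [0.5514, -0.0942, 0.0093]
ee_rot: [1.0, -0.0, 0.0, -0.0]
ft_force: [-0.4, 2.4, -0.2]
grip_width: 0.996
clock: 21.05
position: [0.5514, -0.0942, 0.0093]
ee_rot: [1.0, -0.0, -0.0, -0.0]
ft_force: [-1.2, 3.6, 0.6]
grip_width: 0.999
clock: 21.18
position: [0.5514, -0.0943, 0.0093]
ee_rot: [1.0, -0.0, -0.0, -0.001]
ft_force: [0.2, 5.6, 1.4]
grip_width: 0.997
clock: 21.3
position: [0.5514, -0.0942, 0.0093]
ee_rot: [1.0, -0.0, -0.0, -0.001]
ft_force: [-0.0, 6.0, 1.6]
grip_width: 0.994
```

The stop is in the same place (TCP y = -0.0942), with a steep rise and no travel before it, so the pin had stayed home. Letting go slowly.

```bash
python3 -m crank '[[[0,0.01,0,0,0,0,85],[0,0.01,0,0,0,0,85],[0,0.01,0,0,0,0,85],[0,0.02,0,0,0,0,85],[0,0.05,0,0,0,0,85],[0,0.15,0,0,0,0,85],[0,0.4,0,0,0,0,85],[0,0.5,0,0,0,0,85]]]'; python3 -m crank '[[[0,0.5,0,0,0,0,85],[0,0.4,0.5,0,0,0,85],[0,0.4,0.7,0,0,0,85],[0,0.4,0.8,0,0,0,85],[0,0.2,0.6,0,0,0,85],[0,0,0.4,0,0,0,85],[0,0,0,0,0,0,85],[0,0,0,0,0,0,85]]]'; python3 - <<'E'
from h import *
from scipy.optimize import least_squares
for n in ["scene","top"]:
    p,d=manip.camera(n); cv2.imwrite(f"pics/{n}6.png",p)
p=cv2.imread('pics/scene6.png')[110:310,210:410]; cv2.imwrite('pics/scene6z.png',cv2.resize(p,None,fx=3,fy=3,interpolation=cv2.INTER_CUBIC))
p=cv2.imread('pics/top6.png')[130:310,200:430]; cv2.imwrite('pics/top6z.png',cv2.resize(p,None,fx=3.4,fy=3.3,interpolation=cv2.INTER_CUBIC))
v,u=np.mgrid[:420,:560]; W=cloud('top',d); z=W[...,2]
m=(u>345)&(u<392)&(W[...,0]>.49)&(W[...,0]<.615)&(z>.049)&(z<.067)&(W[...,1]>-.15); P=W[m]
g=lambda p: np.hypot(P[:,1]-p[0]-p[1]*(P[:,0]-.551),P[:,2]-p[2])-.024
print(least_squares(g,[-.128,0,.036],loss='soft_l1',f_scale=.002).x)
o=manip.get_obs(); print(o['clock'],np.round(o['position'],3),np.round(o['ft_force'],2))
E
```

```text
clock: 22.3
position: [0.5513, -0.0257, 0.0094]
ee_rot: [1.0, -0.001, 0.0, 0.0]
ft_force: [0.2, 0.1, 0.5]
grip_width: 0.993
clock: 23.3
position: [0.5509, 0.0878, 0.1885]
ee_rot: [1.0, -0.0, -0.0, 0.0]
ft_force: [-0.0, -0.3, -0.9]
grip_width: 0.992
[-0.12867911  0.00125363  0.03667159]
23.4 [0.551 0.088 0.188] [-0.67 -0.08 -0.77]
```

View pics/scene6z.png

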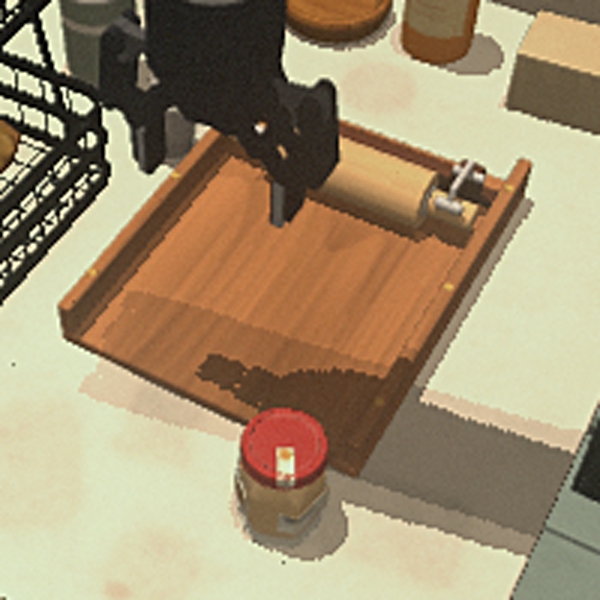

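View pics/top6z.png

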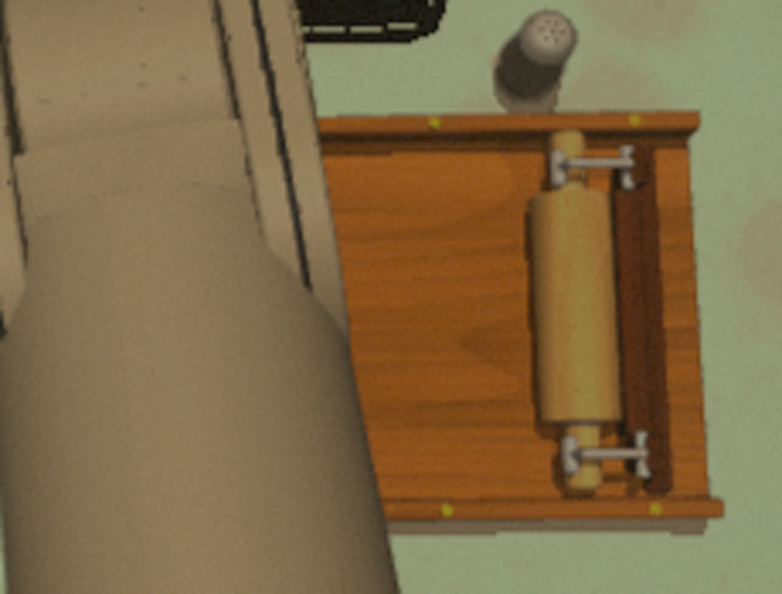

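The pin is parked with both handles under the clips (top zoom (568, 165) and (580, 455)). The barrel is against the bar at about (618, 310). The jar and shaker are where they were and the fingers are clear. Handing in.

```bash
python3 -c "
from workcell import manip
print(manip.hand_in())"
```

```text
the job is handed in; nothing more can be done
None
```

I rolled the pin up to the rest with the open fingers behind its barrel, under both clips and home against the back bar. I then let go and handed in at about 23.4 s; `hand_in` gives no verdict.

- **Clips:** The push rose from the first clip contact to about 11 N, then fell to about 0 N past the snap.
- **Bar:** The push rose steeply again, to about 6 N, with the tool stopped at y = -0.0942 m. The highest force I read at any point was about 11 N of the 20 N allowed. Force was only read at the end of each move, so short peaks in between would not show.
- **Last checks:** After backing off I felt for the bar again and it stopped at the same place. In the last top view the pin's axis was at y = -0.1287 m, square within about 0.01 rad, at normal height, with both handles under the clips. The shaker and jar had not visibly moved.
- **Weak or inconclusive:** The depth data was too coarse to confirm the clip angles, so the snap rests on the force drop and the pictures. One automatic jar reading was off because the arm was blocking the top view; the scene view showed the jar unmoved.

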